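Lock the focus collar and take the focus target off the track

TASK

The fossil imager has just been focused on its chequered target. First lock the focus: swing the lever of the yellow lens collar until it stands in line with the green mark, not short of it and not past it. Then slide the target along its track and out of the open end, and stand it gently upright in the empty white tray, leaving the other loose things on the bench where they are.

Things in the scene. Friction and masses are not known exactly. Their poses are not given: they have to be found in the camera images.
- imager: Fixed bench imager on a grey base 100 mm wide (its x), 400 long (its y, -260 to +140): black camera (y -250 to -180, top 165 mm high) and lens (70 mm across, front at y -80) looking along +y, then a T-track along y from a red stop at y -68 to its open end at y +140. Origin on the bench below the track's middle line, z up. Place and yaw (within 0.25 rad) vary.
- lock_collar (a joint): Angle (rad) of the yellow collar (86 mm across, 24 wide) about the lens axis. 0 = lever at the white tick, leaning 0.65 rad from upright to the imager's -x (robot's side); grows as it swings over the top to the imager's +x. Upright at 0.65, green mark at 1.2, hard stop at 1.6. Friction 0.15 N m (2 N at the knob); it stays where left.
- lever_knob (a point): Centre of the red ball knob, 24 mm in diameter, on the end of the collar's steel lever (12 mm thick), 85 mm from the lens axis. The knob moves in the plane y = -130 mm of the imager.
- lens_axis (a point): Point on the lens axis in the middle of the collar: 110 mm above the bench, y -130 mm of the imager. The collar turns about the imager's y axis through here.
- lock_mark (a point): Outer face of the green mark, a 12 mm wide block standing on the fixed ring just beside the collar (24 mm nearer the lens front), 51 mm from the lens axis. Seen along the lens, the locked lever lies on the line from the axis through this mark.
- track_end (a point): Middle of the track's open end, at the top of the lips (41 mm above the bench, y +140 mm of the imager). Track channel: floor 24 mm above the bench, 38 mm wide, 11 mm high under 6 mm lips that leave an 18 mm slot. The target's foot is clear once its origin is 22 mm past this end.
- target: Loose focus target, about 200 g, captive in the T-track at first. Origin: centre of its foot's underside; axes like the imager's. Foot 34 (x) by 44 (y) by 8 mm, with 4 mm play across and 3 mm in height in the track; neck 12 mm wide; black carriage 20 to 30 mm up; chequered plate 70 mm wide (x), 12 thick (y), 40 to 116 mm up: pinch its two faces. Stands on its foot.
- tray_in (a point): Centre of the inner floor of the empty white tray (fixed; 150 by 120 mm outside, 150 along its x; walls 4 mm thick, 22 mm high); this floor is about 4 mm above the bench. The other white box, holding fossil pieces, is not the tray.
- vertebra: loose brown fossil vertebra, a spool 64 mm across and 38 mm high with one stub reaching 61 mm out; origin at the centre of its underside
- brush: loose hand brush about 180 mm long lying on the bench near the robot; origin at its middle, underneath
- glue_bottle: loose cream glue bottle, 50 mm across, 130 mm high; origin at the centre of its underside
- resin_jar: loose amber jar with a black cap, 64 mm across, 80 mm high; origin at the centre of its underside
- scraper: loose screwdriver-like scraper about 170 mm long, lying beyond the imager; origin at its middle, underneath
- cup: loose white cup, 72 mm across, 70 mm high; origin at the centre of its underside

How it is judged:
By the outcome, as a careful person would: the job done as asked, in the order asked, and still so for the second after the job is handed in, with the robot touching nothing.
It also fails if it takes over 53 s, if anything falls off the work surface, if the arm or the gripper's body presses on something with over 40 N, if the wrist force passes 120 N, or if a joint passes its speed limit or range.

ROBOT

A 7-joint arm with a two-finger parallel gripper is mounted at the origin on the work surface. World frame = base frame: x ahead of the robot, y to its left, z up, the work surface at z = 0. Lengths are in m, angles in degrees, forces in N, time in s.
With the tool pointing down it reaches from about 0.35 to 0.9 m from the base axis. Payload 19.9 kg.
Tool frame: the origin (TCP) lies between the finger pads; the fingertips stand 19 mm ahead of it and the grasp point (between the pads) is the TCP; z points along the fingers, y is the line along which they close (so a half turn about z gives the same grasp; the last joint's range is limited). The gripper opens to 94 mm and grips with 3 to 60 N. Pads are 16 mm wide; open, the fingers measure 119 mm over their backs; the gripper's body (75 mm by 177 mm) begins 78 mm behind the grasp point.
Start: joints at [-76.977, 23.915, -0.59, 92.452, 0.269, 63.638, -3.037], TCP at [0.166, 0.603, 0.191] pointing down, gripper open.
Joint ranges: [-161.28, 161.28], [-22.2, 115.67], [-73.04, 71.86], [3.21, 147.25], [-68.34, 248.33], [10.77, 114.83], [-161.83, 161.83]. Speed limits (degrees/s): [108.29, 108.29, 136.94, 136.94, 172.46, 172.46, 172.46].

INTERFACE

Orientations are given as a 3x3 rotation matrix whose columns are the frame's x, y, z axes.
In Python, from workcell import robot gives the robot as it stands.
- The arm moves only by the tool inch_along, called after "Request:" as name(argument=value, ...), one argument or row to a line, values as JSON. Schema: {"type":"object","properties":{"moves":{"type":"array","items":{"type":"array","prefixItems":[{"type":"number"},{"type":"array","items":{"type":"number"},"minItems":3,"maxItems":3},{"type":"number"}],"minItems":3,"maxItems":3},"minItems":1,"maxItems":10},"grip_force":{"type":"number"},"only":{"type":"string"},"quiet":{"type":"boolean"},"lines":{"type":"string"}},"required":["moves"],"additionalProperties":false}. moves is a list of rows, 1 to 10 of them, each written [opening, [dx, dy, dz], turn]: the finger opening in m, then dx, dy, dz in m, then a turn about the tool's z in degrees; each row is the pose to reach, as a shift and turn from the pose commanded when the call began, along the tool's axes at that moment; what a row does not reach only later rows make up. A row lasts 1/12 s, in which the tool goes at most 0.0417 m and 7.16 degrees, less where a joint would pass 70% of its speed; a pose out of reach is approached as far as the arm can. The fingers move at their own pace and stop on an object; grip_force is the grip in N (left out, the last holds). Time passes only in rows, so rows that do not move let the fingers close. The tool returns the time, the measured TCP pose, the force, the opening and the grip force at its end. only (a regular expression) keeps the lines of the reply that match it, lines (a string "A,B") keeps lines A to B, and quiet returns only ok. Input that does not fit is refused with a message, and nothing moves.
- robot.state(): the state, without advancing time (a new reading comes with each control period).
- robot.capture(name): name is "scene" or "top" or "wrist"; returns a dict with "image" (400x640x3 uint8, blue, green, red), "range_z" (400x640 float32, m along the optical axis (not along the pixel's ray), 0 where there is no reading), "K" (3x3 intrinsics, pixels), "distortion" ([k1, k2, p1, p2, k3] as OpenCV has them; the pictures are not rectified), "R" (3x3) and "t" (3): a world point X has camera coordinates R X + t. Camera axes: x right, y down, z forward; pixel columns grow to the right and rows downward; lengths in m; the calibration is good to about 2 mm. A picture is of the moment at which its call begins.
- robot.hand_in(): hands the job in; it is judged then, once.
The state is a dict: "t": time; "q": joint angles; "qd": joint speeds; "effort": joint torques, N m; "eef_pos": TCP position; "ee_rot": TCP orientation; "contact_force": force on the tool from outside, world axes, zero at the start; "moment": the same for the moment, N m; "opening": finger opening in m; "finger_force": force on a finger pad.
Only numpy, scipy, OpenCV 4.12 (cv2) and the standard library are available. Lean on these libraries where they do the work, as an engineer would, in place of code of your own. Each camera call takes 0.05 s, during which the arm holds its last target. There are 200 camera calls.

## Working session

There is one attempt and no reset: what is moved stays moved. The work goes in short steps, Python scripts to look and compute and a tool call to move; the robot and the scene stay as the last step left them, time stands still between calls to the robot, and variables do not carry over. Pictures are saved under pics/ and viewed, at most 10 in all, crops included, and the job is handed in when it is done.

```bash
ls; mkdir -p pics
```

Create h.py:
```python
import numpy as np, cv2, pickle
from workcell import robot
def cap(n,f):
    c=robot.capture(n); cv2.imwrite(f'pics/{f}.png',c['image']); pickle.dump(c,open(f'{f}.pkl','wb')); return c
def cloud(c):
    h,w=c['range_z'].shape; v,u=np.mgrid[:h,:w]
    p=cv2.undistortPoints(np.stack([u,v],-1).reshape(-1,1,2).astype(np.float32),c['K'],np.array(c['distortion'])).reshape(h,w,2)
    z=c['range_z']; X=np.dstack([p*z[...,None],z])
    X=(X-np.array(c['t']))@np.array(c['R']); X[z==0]=np.nan
    return X
```

Run:
```python
from h import *
a=cap('scene','s0');b=cap('top','t0')
s=robot.state();print(s['t'],s['eef_pos'],s['ee_rot'],s['contact_force'])
for c in(a,b):print(-np.array(c['R']).T@c['t'],c['R'])
```

```text
pics
workcell.py
0.1 [0.16591174 0.60223298 0.19013395] [[-9.64088981e-01  2.65579363e-01 -1.95277206e-04]
 [ 2.65579421e-01  9.64088442e-01 -1.02300635e-03]
 [-8.34248757e-05 -1.03813075e-03 -9.99999458e-01]] [ 0.39409513 -0.03954915  0.18615804]
[1.40224019 0.21047102 0.74387284] [[-0.26517745  0.96414534  0.01023179]
 [ 0.55256154  0.16065508 -0.8178421 ]
 [-0.79016243 -0.21121959 -0.57535173]]
[0.36307927 0.00890281 1.24446657] [[-4.70905981e-03 -9.99589044e-01  2.82766321e-02]
 [-9.80925012e-01 -8.77666326e-04 -1.94384542e-01]
 [ 1.94329476e-01 -2.86526241e-02 -9.80517762e-01]]
```

View pics/s0.png

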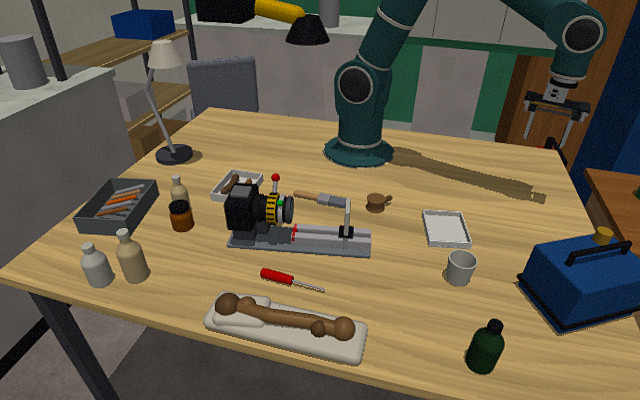

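View pics/t0.png

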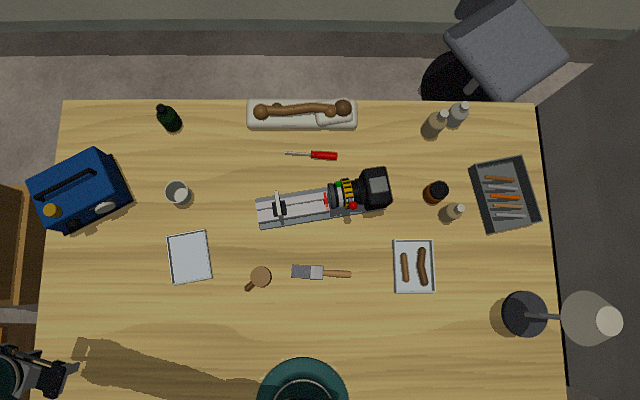

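The top view has world +x up and +y left. It shows the imager at about (256–390, 165–230), the target plate near (279,205), the knob at (353,206) and the empty tray at (190,257). The fossil box is at (414,266). Next I'll measure these.

Run:
```python
from h import *
for f in('t0','s0'):
    c=pickle.load(open(f+'.pkl','rb'));X=cloud(c);im=cv2.cvtColor(c['image'],cv2.COLOR_BGR2HSV).astype(int);H,S,V=im[...,0],im[...,1],im[...,2]
    x,y,z=X[...,0],X[...,1],X[...,2]
    roi=(x>.38)&(x<.75)&(y>-.35)&(y<.3)
    print(f)
    for n,m in dict(red=(((H<6)|(H>174))&(S>170)&(V>80)),green=((H>45)&(H<75)&(S>120)),yellow=((H>22)&(H<32)&(S>170)&(V>120))).items():
        m=m&roi&(z>.02)
        nl,L,st,_=cv2.connectedComponentsWithStats(m.astype(np.uint8))
        for i in range(1,nl):
            if st[i,4]>5:
                P=X[L==i];print(n,st[i],np.median(P,0).round(4),P.min(0).round(3),P.max(0).round(3))
    # plate
    m=roi&(z>.09)&(y>-.05)
    P=X[m];print('plate',len(P),P.mean(0).round(4),P.min(0).round(3),P.max(0).round(3))
    r=cv2.minAreaRect(P[:,:2].astype(np.float32));print(r)
    if f=='t0':
        for lo,hi in((.008,.05),(.03,.05)):
            m=(roi&(z>lo)&(z<hi)&(x>.45)).astype(np.uint8)
            nl,L,st,_=cv2.connectedComponentsWithStats(m);
            for i in range(1,nl):
                if st[i,4]>300:print('base',lo,st[i],np.median(X[L==i],0),cv2.minAreaRect(X[L==i][:,:2].astype(np.float32)),cv2.boxPoints(cv2.minAreaRect(X[L==i][:,:2].astype(np.float32))).round(3).tolist())
        m=((z>.012)&(z<.04)&(x>.3)&(x<.55)&(y>.1)).astype(np.uint8)
        nl,L,st,_=cv2.connectedComponentsWithStats(m)
        for i in range(1,nl):
            if st[i,4]>50:print('tray',st[i],np.median(X[L==i],0),cv2.minAreaRect(X[L==i][:,:2].astype(np.float32)))
        print('bench z',np.nanmedian(z[300:330,300:400]),'trayfloor',X[257,190])
    else:
        m=((S<40)&(V>120)&(z>.001)&(z<.04)&(x>.3)&(x<.55)&(y>.1)).astype(np.uint8)
        nl,L,st,_=cv2.connectedComponentsWithStats(m)
        for i in range(1,nl):
            if st[i,4]>50:print('tray',st[i],np.median(X[L==i],0),cv2.minAreaRect(X[L==i][:,:2].astype(np.float32)))
        a=c['image'][160:270,210:390];cv2.imwrite('pics/s0c.png',cv2.resize(a,None,fx=4,fy=4,interpolation=cv2.INTER_CUBIC))
```

```text
t0
red [311 154  26   5  91] [ 0.7452 -0.0737  0.0248] [ 0.737 -0.109  0.02 ] [ 0.75  -0.029  0.03 ]
red [324 193   4  14  34] [ 0.5974 -0.0708  0.0419] [ 0.579 -0.077  0.036] [ 0.62  -0.068  0.048]
red [349 201   8   9  52] [ 0.5548 -0.1347  0.19  ] [ 0.545 -0.144  0.181] [ 0.567 -0.125  0.193]
green [336 181   5   7  30] [ 0.6208 -0.1002  0.1531] [ 0.616 -0.107  0.137] [ 0.631 -0.094  0.159]
yellow [342 180   9   7  27] [ 0.6219 -0.1228  0.1494] [ 0.616 -0.135  0.138] [ 0.636 -0.113  0.154]
yellow [344 188   8   4  28] [ 0.6062 -0.125   0.1536] [ 0.6   -0.137  0.148] [ 0.611 -0.116  0.157]
yellow [345 193   8   6  27] [ 0.591  -0.128   0.1506] [ 0.583 -0.14   0.146] [ 0.596 -0.119  0.155]
plate 127 [0.568  0.068  0.1363] [0.536 0.058 0.091] [0.605 0.079 0.146]
((0.5706943273544312, 0.06868693977594376), (0.0688866674900055, 0.01247415877878666), 9.485833168029785)
base 0.008 [ 255  187  116   43 2321] [0.57143806 0.00258487 0.02391144] ((0.5887671113014221, -0.033934980630874634), (0.10076245665550232, 0.34922921657562256), 9.444640159606934) [[0.5099999904632568, 0.129999995231628
[... 1523 characters left out ...]
 0.62  -0.109  0.139] [ 0.634 -0.095  0.157]
yellow [268 195   9   3  16] [ 0.6076 -0.1292  0.1539] [ 0.602 -0.141  0.152] [ 0.614 -0.117  0.156]
yellow [267 199   9   3  21] [ 0.6221 -0.1265  0.1505] [ 0.617 -0.138  0.149] [ 0.628 -0.116  0.154]
yellow [266 203   9  10  57] [ 0.6369 -0.1227  0.1379] [ 0.629 -0.136  0.126] [ 0.647 -0.112  0.148]
plate 151 [0.5887 0.0706 0.1275] [0.537 0.058 0.09 ] [0.609 0.079 0.143]
((0.573058545589447, 0.0679655447602272), (0.0726827085018158, 0.012820255011320114), 9.472129821777344)
tray [ 423  209   49   40 1334] [0.42822064 0.34248153 0.00518184] ((0.43091174960136414, 0.3410415053367615), (0.15536482632160187, 0.12145483493804932), 11.046794891357422)
```

View pics/s0c.png

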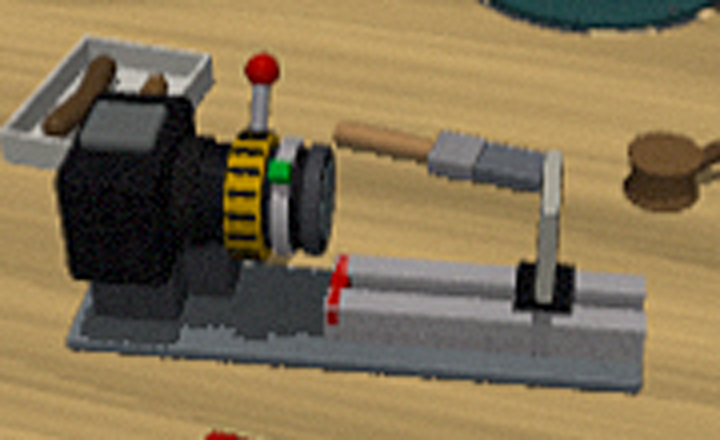

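The crop shows the knob at the white-tick side, the green mark at crop (280,170), and the plate standing in the track near its open end. The measurements agree: yaw is 9.5°, the origin is about (0.583, 0.0005), the target sits at y≈+69 mm, and the collar is at angle ≈0. I'll pinch the knob along the imager's y and carry it round the arc.

Add to h.py:
```python
YAW=np.radians(9.5); O=np.array([.583,.0005,0]); IX=np.array([np.cos(YAW),np.sin(YAW),0]); IY=np.array([-np.sin(YAW),np.cos(YAW),0]); Z=np.array([0,0,1.])
def im(x,y,z): return O+x*IX+y*IY+z*Z
def knob(a): return im(.085*np.sin(a-.65),-.130,.110+.085*np.cos(a-.65))
def go(P):
    s=robot.state();R=np.array(s['ee_rot']);yt=R[:,1]
    print('t',round(s['t'],2),'pos',s['eef_pos'].round(4),'yawerr',round(np.degrees(np.arctan2(yt[1],yt[0])-YAW-np.pi/2),2),'F',s['contact_force'].round(1),'open',round(s['opening'],4))
    for p in np.atleast_2d(P): print((R.T@(p-s['eef_pos'])).round(4))
```

```text
(no output)
```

Request:
inch_along(
  moves=[
    [0.06,[-0.1,-0.1,-0.11],-7],
    [0.06,[-0.27,-0.29,-0.11],-25],
    [0.06,[-0.27,-0.29,-0.11],-25],
    [0.06,[-0.27,-0.29,-0.11],-25],
    [0.06,[-0.27,-0.29,-0.11],-25],
    [0.06,[-0.27,-0.29,-0.11],-25],
    [0.06,[-0.27,-0.29,-0.11],-25],
    [0.06,[-0.27,-0.29,-0.11],-25],
    [0.06,[-0.27,-0.29,-0.11],-25],
    [0.06,[-0.27,-0.29,-0.11],-25],
  ],
  grip_force=10,
)

```text
t: 0.93
eef_pos: [0.3497, 0.2491, 0.3011]
ee_rot: [[-0.986, -0.166, -0.0], [-0.166, 0.986, 0.0], [0.0, 0.0, -1.0]]
contact_force: [0.5, 0.8, 0.2]
opening: 0.0598
finger_force: 0.0
```

```bash
python3 -c "
from h import *
go(knob(0)+[0,0,.1])"
```

```text
t 0.93 pos [0.3497 0.2491 0.3011] yawerr 0.08 F [0.5 0.8 0.2] open 0.0598
[-0.1371 -0.4138  0.0233]
```

Request:
inch_along(
  moves=[
    [0.06,[-0.01,-0.04,0],0],
    [0.06,[-0.024,-0.08,0],0],
    [0.06,[-0.037,-0.12,0],0],
    [0.06,[-0.05,-0.16,0],0],
    [0.06,[-0.065,-0.2,0.005],0],
    [0.06,[-0.08,-0.24,0.01],0],
    [0.06,[-0.092,-0.28,0.013],0],
    [0.06,[-0.105,-0.315,0.016],0],
    [0.06,[-0.117,-0.35,0.02],0],
    [0.06,[-0.13,-0.39,0.023],0],
  ],
)

```text
t: 1.77
eef_pos: [0.5427, -0.1124, 0.2773]
ee_rot: [[-0.986, -0.168, -0.0], [-0.168, 0.986, 0.0], [0.0, 0.0, -1.0]]
contact_force: [0.9, 2.1, -0.2]
opening: 0.0599
finger_force: 0.0
```

Request:
inch_along(
  moves=[
    [0.06,[-0.007,-0.024,0],0],
    [0.06,[-0.007,-0.024,0],0],
    [0.06,[-0.007,-0.024,0],0],
  ],
)

```text
t: 2.02
eef_pos: [0.5529, -0.135, 0.277]
ee_rot: [[-0.986, -0.164, -0.002], [-0.164, 0.986, -0.001], [0.002, -0.001, -1.0]]
contact_force: [0.2, 0.8, -0.1]
opening: 0.0597
finger_force: 0.0
```

Run:
```python
from h import *
go([knob(0)+[0,0,.1],knob(0)+[0,0,.005]])
for f in('scene','wrist'):
    c=cap(f,f[0]+'1');X=cloud(c);i=cv2.cvtColor(c['image'],cv2.COLOR_BGR2HSV).astype(int)
    m=((i[...,0]<6)|(i[...,0]>174))&(i[...,1]>150)&(i[...,2]>60)&(X[...,2]>.15)
    P=X[m&(X[...,2]<.22)]
    if len(P)>10:
        # sphere fit, radius 12mm
        from scipy.optimize import least_squares
        r=least_squares(lambda q:np.linalg.norm(P-q,axis=1)-.012,P.mean(0)-[0,0,.01],loss='soft_l1',f_scale=.002);print(f,len(P),r.x.round(4),np.abs(r.fun).mean().round(4))
print('exp',knob(0).round(4))
```

```text
t 2.02 pos [ 0.5529 -0.135   0.277 ] yawerr -0.05 F [ 0.2  0.8 -0.1] open 0.0597
[-0.0006 -0.0013 -0.0007]
[-0.0007 -0.0012  0.0943]
scene 43 [ 0.556  -0.1383  0.1808] 0.0012
wrist 440 [ 0.5583 -0.1362  0.1792] 0.0004
exp [ 0.5537 -0.1362  0.1777]
```

View pics/w1.png

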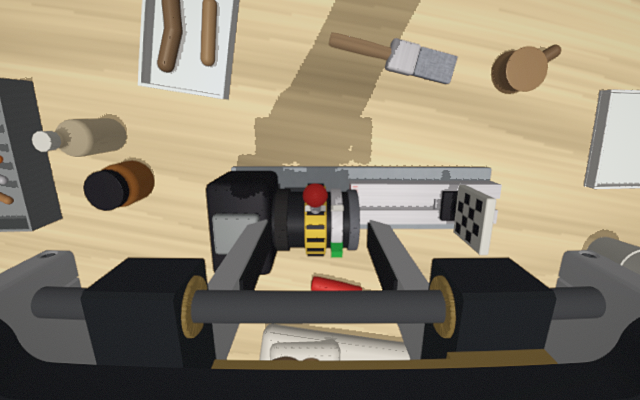

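The wrist view shows the knob at (315,196), between the fingers, the green mark at (337,248) and the target at (470,215). The knob lies about 5 mm from where I predicted, so I'll refine the lens axis from this view.

Run:
```python
from h import *
from scipy.optimize import least_squares
B=np.c_[IX,IY,Z]
for f in('w1','s1','t0'):
    c=pickle.load(open(f+'.pkl','rb'));X=cloud(c);i=cv2.cvtColor(c['image'],cv2.COLOR_BGR2HSV).astype(int);H,S,V=i[...,0],i[...,1],i[...,2]
    Q=(X-O)@B
    m=(H>20)&(H<33)&(S>150)&(V>100)&(abs(Q[...,1]+.13)<.03)&(abs(Q[...,0])<.08)
    P=Q[m]
    r=least_squares(lambda q:np.hypot(P[:,0]-q[0],P[:,2]-q[1])-.043,[0,.11],loss='soft_l1',f_scale=.002)
    r2=least_squares(lambda q:np.hypot(P[:,0]-q[0],P[:,2]-.11)-.043,[0],loss='soft_l1',f_scale=.002)
    print(f,len(P),'axis',r.x.round(4),np.abs(r.fun).mean().round(4),r2.x.round(4),'y',P[:,1].min().round(4),P[:,1].max().round(4))
    m=(H>45)&(H<75)&(S>120)&(abs(Q[...,1]+.106)<.03)&(Q[...,2]>.1);G=Q[m];d=G[:,[0,2]]-r.x
    rr=np.hypot(*d.T);t=rr>np.percentile(rr,50)
    print(' green',len(G),G.mean(0).round(4),'top angle',np.median(np.arctan2(d[t,0],d[t,1]))+.65,np.median(rr[t]))
    # base edges / track / stop
    m=(Q[...,2]>.036)&(Q[...,2]<.045)&(abs(Q[...,0])<.06)&(Q[...,1]>-.06)&(Q[...,1]<.13);T=Q[m]
    print(' track x',np.percentile(T[:,0],[1,99]).round(4),np.median(T[:,2]).round(4),'slope',[np.percentile(T[(T[:,1]>a)&(T[:,1]<a+.04),0],[3,97]).round(4) for a in(-.05,0,.09)])
    m=(Q[...,2]>.09)&(abs(Q[...,0])<.06)&(Q[...,1]>.03)&(Q[...,1]<.12);T=Q[m];print(' plate',T.mean(0).round(4),cv2.minAreaRect(T[:,:2].astype(np.float32)))
k=(np.array([.5583,-.1362,.1792])-O)@B;print('knob im',k)
```

```text
w1 693 axis [0.002  0.1093] 0.0012 [0.0019] y -0.1428 -0.1178
 green 161 [ 0.0225 -0.1067  0.1509] top angle 1.116218334171967 0.051008755691254376
 track x [-0.0282  0.0309] 0.0404 slope [array([-0.0279,  0.0291]), array([-0.0279,  0.0303]), array([-0.0282, -0.0119])]
 plate [-0.0012  0.0651  0.1233] ((0.0015303343534469604, 0.06828829646110535), (0.013569766655564308, 0.0698840543627739), 89.63202667236328)
s1 157 axis [-0.0012  0.1115] 0.0081 [-0.0003] y -0.1527 -0.1144
 green 73 [-0.6912 -0.1015  0.2485] top angle -0.8539110181617627 2.4918772392475965
 track x [-0.0305  0.0317] 0.0415 slope [array([-0.0278,  0.0308]), array([-0.029 ,  0.0306]), array([-0.0298,  0.031 ])]
 plate [0.017  0.0682 0.1274] ((0.0016510263085365295, 0.06835902482271194), (0.012780426070094109, 0.07324434071779251), 89.62692260742188)
t0 103 axis [0.0008 0.1105] 0.0018 [0.0009] y -0.1419 -0.118
 green 31 [ 0.0207 -0.1052  0.1521] top angle 1.1539517438387183 0.05100968123491721
 track x [-0.03    0.0296] 0.0414 slope [array([-0.0292,  0.0283]), array([-0.0292,  0.0283]), array([-0.0295,  0.0291])]
 plate [-0.0036  0.069   0.1363] ((-0.0008828751742839813, 0.06928284466266632), (0.01247415877878666, 0.06888668239116669), 89.98583984375)
knob im [-0.04692326 -0.13074857  0.1792    ]
```

```bash
sed -i 's/^YAW.*$/&\nO=O+.0015*IX/' h.py
```

Request:
inch_along(
  moves=[
    [0.06,[-0.002,-0.002,0.03],0],
    [0.06,[-0.004,-0.002,0.06],0],
    [0.06,[-0.004,-0.002,0.08],0],
    [0.06,[-0.004,-0.002,0.092],0],
    [0.06,[-0.004,-0.002,0.092],0],
    [0.02,[-0.004,-0.002,0.092],0],
    [0.02,[-0.004,-0.002,0.092],0],
    [0.02,[-0.004,-0.002,0.092],0],
    [0.02,[-0.004,-0.002,0.092],0],
    [0.02,[-0.004,-0.002,0.092],0],
  ],
  grip_force=10,
)

```text
t: 2.95
eef_pos: [0.5577, -0.135, 0.1864]
ee_rot: [[-0.986, -0.167, 0.001], [-0.167, 0.986, -0.0], [-0.001, -0.0, -1.0]]
contact_force: [0.5, -0.1, 0.9]
opening: 0.0301
finger_force: 0.0
```

Add to h.py:
```python
def arc(b,a0=None):
    """tool shifts for moving the knob from a0 to angles b"""
    R=np.array(robot.state()['ee_rot'])
    for x in b: print(x,(R.T@(knob(x)-knob(a0))).round(4))
def look(n):
    from scipy.optimize import least_squares
    for f in('wrist','scene'):
        c=cap(f,f[0]+n);X=cloud(c);i=cv2.cvtColor(c['image'],cv2.COLOR_BGR2HSV).astype(int)
        Q=(X-O)@np.c_[IX,IY,Z];H,S,V=i[...,0],i[...,1],i[...,2]
        m=((H<6)|(H>174))&(S>150)&(V>50)&(Q[...,2]>.15)&(Q[...,2]<.23)&(abs(Q[...,0])<.08)&(abs(Q[...,1]+.13)<.04)
        P=Q[m]
        if len(P)<10: print(f,'knob pts',len(P));continue
        r=least_squares(lambda q:np.linalg.norm(P-q,axis=1)-.012,P.mean(0)-[0,0,.01],loss='soft_l1',f_scale=.002).x
        print(f,len(P),r.round(4),'angle',np.arctan2(r[0],r[2]-.11)+.65,'rad',np.hypot(r[0],r[2]-.11))
```

```bash
python3 -c "
from h import *
go(knob(0.03)+[0,0,.005]);look('2');arc([.2,.4,.6,.8,1.,1.1,1.2],.03)"
```

```text
t 2.95 pos [ 0.5577 -0.135   0.1864] yawerr 0.1 F [ 0.5 -0.1  0.9] open 0.0301
[ 0.0006 -0.0005  0.0023]
wrist 906 [-0.0485 -0.1306  0.1793] angle 0.039043119044793184 rad 0.08455404709283626
scene 46 [-0.0516 -0.1314  0.1806] angle 0.018809055919069118 rad 0.08747194237215349
0.2 [-0.0124 -0.     -0.0074]
0.4 [-0.0284 -0.0001 -0.0132]
0.6 [-0.0451 -0.0001 -0.0157]
0.8 [-0.0621 -0.0001 -0.0148]
1.0 [-0.0785 -0.0001 -0.0106]
1.1 [-0.0864 -0.0001 -0.0073]
1.2 [-0.0938 -0.0002 -0.0032]
```

Request:
inch_along(
  moves=[
    [0.018,[0,0,0.001],0],
    [0.018,[0,0,0.002],0],
    [0.018,[0,0,0.002],0],
    [0.018,[0,0,0.002],0],
    [0.018,[0,0,0.002],0],
  ],
  grip_force=10,
)

```text
t: 3.47
eef_pos: [0.5574, -0.135, 0.1837]
ee_rot: [[-0.986, -0.167, -0.0], [-0.167, 0.986, -0.0], [0.0, -0.0, -1.0]]
contact_force: [-0.1, -0.4, 0.0]
opening: 0.0179
finger_force: 0.0
```

Request:
inch_along(
  moves=[
    [0.018,[-0.006,0,-0.004],0],
    [0.018,[-0.0124,0,-0.0074],0],
    [0.018,[-0.02,0,-0.0104],0],
    [0.018,[-0.0284,0,-0.0132],0],
    [0.018,[-0.037,0,-0.0147],0],
    [0.018,[-0.0451,0,-0.0157],0],
    [0.018,[-0.0536,0,-0.0156],0],
    [0.018,[-0.0621,0,-0.0148],0],
    [0.018,[-0.0621,0,-0.0148],0],
  ],
)

```text
t: 4.22
eef_pos: [0.62, -0.124, 0.1979]
ee_rot: [[-0.986, -0.168, -0.0], [-0.168, 0.986, -0.0], [0.0, -0.0, -1.0]]
contact_force: [0.7, 1.0, -0.3]
opening: 0.0182
finger_force: 0.0
```

```bash
python3 -c "
from h import *
go(knob(.8)+[0,0,.005]);look('3');arc([.9,1.,1.1,1.15,1.2],.8)"
```

```text
t 4.22 pos [ 0.62   -0.124   0.1979] yawerr 0.15 F [ 0.7  1.  -0.3] open 0.0182
[ 0.0017 -0.0011 -0.0011]
wrist 938 [-0.0487 -0.1306  0.1792] angle 0.03682223675202734 rad 0.08458278896600495
scene 12 [-0.0342 -0.1299  0.1853] angle 0.2233128392863052 rad 0.08268960398785348
0.9 [-0.0083 -0.      0.0017]
1.0 [-0.0164 -0.      0.0042]
1.1 [-0.0243 -0.      0.0075]
1.15 [-0.0281 -0.      0.0094]
1.2 [-0.0317 -0.0001  0.0116]
```

```bash
python3 -c "
import cv2
a=cv2.imread('pics/w2.png')[130:370,200:440];b=cv2.imread('pics/w3.png')[130:370,200:440]
cv2.imwrite('pics/w23.png',cv2.resize(cv2.hconcat([a,b]),(800,400)))"
```

```text
(no output)
```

View pics/w23.png

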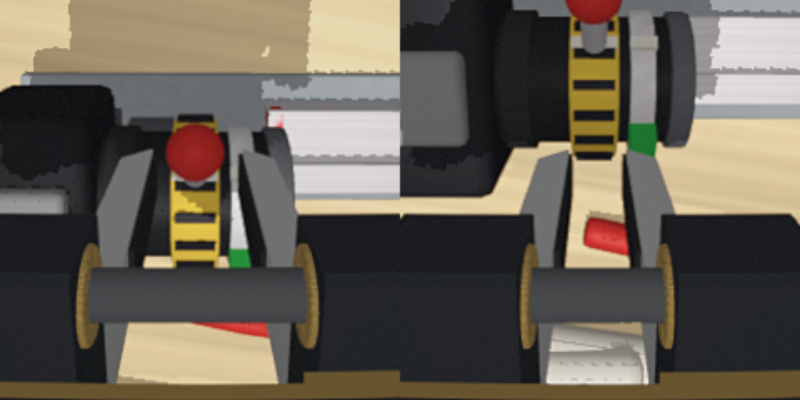

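The left half (before closing) shows the knob lined up with the tips. The right half shows the knob left behind, with the fingers already closed without touching it. I'll check where the fingertips really are in depth.

Run:
```python
from h import *
s=robot.state();R=np.array(s['ee_rot']);p=s['eef_pos'];print(p)
c=pickle.load(open('w3.pkl','rb'));X=cloud(c)
print('cam',-(np.array(c['R']).T@c['t']))
for d in(0,.019):
    u,_=cv2.projectPoints((p+R[:,2]*d).reshape(1,3),cv2.Rodrigues(np.array(c['R']))[0],np.array(c['t']),c['K'],np.array(c['distortion']));print('proj',d,u.ravel())
# crop scale 400/240, offset (200,130); right half starts at x=400
for u,v in((550,160),(545,180),(530,220),(640,165),(650,190),(660,220)):
    a=int((u-400)*.6+200);b=int(v*.6+130);q=X[b,a];print((a,b),q.round(4),((q-p)@R).round(4))
L=(X-p)@R
m=(abs(L[...,1])<.06)&(abs(L[...,0])<.05)&(L[...,2]>-.08)&(L[...,2]<.04)
P=L[m];print(len(P));
for a in np.arange(-.08,.04,.01):
    q=P[(P[:,2]>a)&(P[:,2]<a+.01)]
    if len(q)>3:print(round(a,3),len(q),q.min(0).round(3),q.max(0).round(3))
c=pickle.load(open('s3.pkl','rb'));X=cloud(c);L=(X-p)@R
m=(abs(L[...,1])<.04)&(abs(L[...,0])<.05)&(L[...,2]>-.06)&(L[...,2]<.03);P=L[m];print('scene',len(P),P.min(0),P.max(0),np.median(P,0))
cv2.imwrite('pics/s3c.png',cv2.resize(c['image'][100:260,200:400],(750,600),interpolation=cv2.INTER_CUBIC))
```

```text
[ 0.61859918 -0.12470194  0.1980774 ]
cam [ 0.55147473 -0.13532324  0.39137066]
proj 0 [317.00310473 222.52268091]
proj 0.019 [317.09044247 213.74323956]
(290, 226) [ 0.6148 -0.1411  0.2227] [ 0.0065 -0.0156 -0.0246]
(287, 238) [ 0.6145 -0.1411  0.2415] [ 0.0068 -0.0155 -0.0434]
(278, 262) [ 0.5896 -0.1395  0.3175] [ 0.0311 -0.0098 -0.1194]
(344, 229) [ 0.6094 -0.1108  0.2283] [ 0.0068  0.0153 -0.0303]
(350, 244) [ 0.6092 -0.1095  0.2493] [ 0.0068  0.0166 -0.0512]
(356, 262) [ 0.5873 -0.1188  0.3151] [ 0.0299  0.011  -0.117 ]
2752
-0.08 432 [-0.006 -0.015 -0.08 ] [ 0.008  0.017 -0.07 ]
-0.07 535 [-0.01 -0.02 -0.07] [ 0.008  0.022 -0.06 ]
-0.06 492 [-0.011 -0.02  -0.06 ] [ 0.007  0.022 -0.05 ]
-0.05 406 [-0.01 -0.02 -0.05] [ 0.007  0.021 -0.04 ]
-0.04 347 [-0.01 -0.02 -0.04] [ 0.007  0.021 -0.03 ]
-0.03 293 [-0.011 -0.02  -0.03 ] [ 0.007  0.021 -0.02 ]
-0.02 95 [-0.011 -0.017 -0.02 ] [ 0.007  0.018 -0.014]
0.02 29 [ 0.046 -0.005  0.027] [0.049 0.003 0.03 ]
0.03 123 [ 0.039 -0.007  0.03 ] [0.05  0.004 0.04 ]
scene 183 [-0.01405873 -0.02195224 -0.05992839] [0.0493514  0.02076308 0.02996605] [-0.00853286 -0.00946468 -0.03947715]
```

View pics/s3c.png

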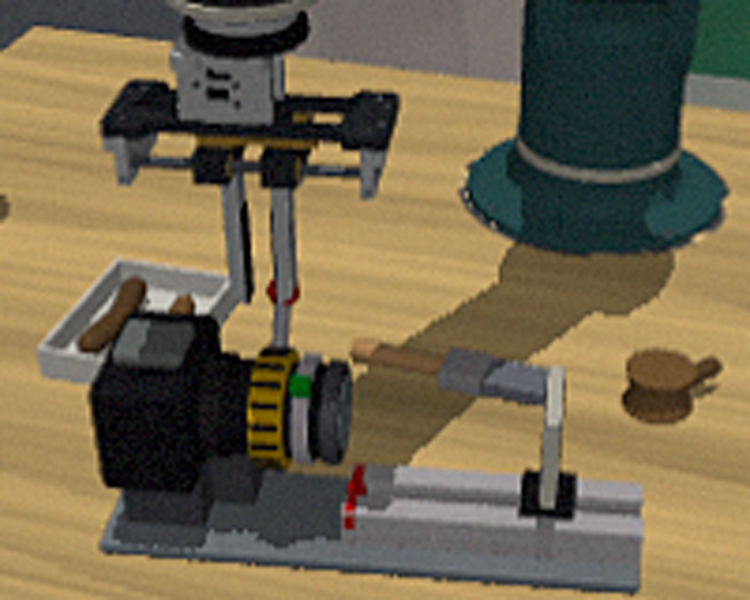

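Run:
```python
from h import *
s=robot.state();R=np.array(s['ee_rot']);p=s['eef_pos']
for f in('s3','w3'):
    c=pickle.load(open(f+'.pkl','rb'));L=(cloud(c)-p)@R
    m=(abs(L[...,0])<.02)&(abs(L[...,1])<.03)&(L[...,2]>-.06)&(L[...,2]<.06)
    P=L[m]
    for sg in(-1,1):
        q=P[P[:,1]*sg>0.003];q=q[np.argsort(-q[:,2])][:8];print(f,sg,q.round(4).tolist())
q=s['q'];print(q)
```

```text
s3 -1 [[-0.0074, -0.0286, 0.0597], [-0.0062, -0.0182, 0.0597], [-0.0029, -0.027, 0.0596], [-0.0017, -0.0165, 0.0596], [-0.0194, -0.0101, 0.0593], [-0.0151, -0.0109, 0.0592], [-0.0199, -0.0126, 0.0591], [-0.0028, -0.0189, 0.059]]
s3 1 [[-0.0071, 0.0113, 0.0599], [-0.0146, 0.0259, 0.0597], [-0.0055, 0.0296, 0.0595], [-0.0103, 0.0278, 0.0594], [-0.0172, 0.008, 0.0594], [-0.0076, 0.0141, 0.0593], [-0.013, 0.0098, 0.059], [-0.0122, 0.0229, 0.0585]]
w3 -1 [[-0.0179, -0.0037, 0.06], [-0.008, -0.0199, 0.0599], [-0.0071, -0.0148, 0.0599], [-0.0071, -0.0285, 0.0599], [-0.008, -0.0225, 0.0599], [-0.0062, -0.0293, 0.0599], [-0.0197, -0.0063, 0.0599], [-0.0062, -0.0259, 0.0598]]
w3 1 [[-0.0197, 0.0076, 0.06], [-0.0188, 0.0093, 0.0599], [-0.0053, 0.0135, 0.0599], [-0.0188, 0.0041, 0.0598], [-0.0197, 0.0067, 0.0598], [-0.0088, 0.0118, 0.0598], [-0.0044, 0.0135, 0.0598], [-0.0061, 0.0143, 0.0598]]
[-15.57598836  27.14092044  33.35231737  91.94031845 -15.93243652
  65.76800458 121.06955357]
```

Run:
```python
from h import *
s=robot.state();R=np.array(s['ee_rot']);p=s['eef_pos']
for f in('s3','w3'):
    c=pickle.load(open(f+'.pkl','rb'));L=(cloud(c)-p)@R
    for sg in(-1,1):
        m=(abs(L[...,0])<.02)&(abs(L[...,1])<.03)&(L[...,1]*sg>.003)
        h=np.histogram(L[m][:,2],np.arange(-.06,.061,.006));print(f,sg,h[0])
```

```text
s3 -1 [16 12 12 14 12 14  9  3  0  0  0  0  0  0  0  0  2 26 42 35]
s3 1 [15 11 15 13 11 13  6  1  0  0  0  0  0  0  0  0  4 44 40 32]
w3 -1 [161 125 118 126  83 102  55  36   0   0   0   0   0   0   0   0   0 317
 306 465]
w3 1 [162 139 126 117  88 113  50  32   0   0   0   0   0   0   0   0   7 452
 658 199]
```

Both cameras agree that the fingertips end 13 mm short of the reported TCP, not 19 mm ahead of it. The real grasp point is therefore 32 mm higher than reported, and the fingers closed above the knob. I'll take 32 mm off every height and try again.

```bash
sed -i 's/^def go(P):/TIP=np.array([0,0,-.032])  # reported TCP is 32 mm below the real grasp point\n&/' h.py
python3 -c "
from h import *
go(knob(.035)+[0,0,.004]+TIP)"
```

```text
t 4.32 pos [ 0.6186 -0.1247  0.1981] yawerr 0.1 F [-0.2 -0.4 -1.1] open 0.0181
[ 0.062  -0.0005  0.0467]
```

Request:
inch_along(
  moves=[
    [0.06,[0,0,-0.005],0],
    [0.06,[0.02,0,-0.005],0],
    [0.06,[0.04,0,-0.005],0],
    [0.06,[0.061,0,0],0],
    [0.06,[0.061,0,0.01],0],
    [0.06,[0.061,0,0.03],0],
    [0.06,[0.061,0,0.046],0],
    [0.06,[0.061,0,0.046],0],
    [0.015,[0.061,0,0.046],0],
    [0.015,[0.061,0,0.046],0],
  ],
  grip_force=10,
)

```text
t: 5.15
eef_pos: [0.5589, -0.1351, 0.1536]
ee_rot: [[-0.986, -0.167, 0.001], [-0.167, 0.986, -0.0], [-0.001, -0.0, -1.0]]
contact_force: [-0.5, -1.1, 1.6]
opening: 0.0496
finger_force: 0.0
```

Request:
inch_along(
  moves=[
    [0.015,[0,0,0],0],
    [0.015,[0,0,0],0],
    [0.015,[0,0,0],0],
    [0.015,[0,0,0],0],
    [0.015,[0,0,0],0],
    [0.015,[0,0,0],0],
  ],
)

```text
t: 5.65
eef_pos: [0.5589, -0.1356, 0.153]
ee_rot: [[-0.986, -0.166, 0.001], [-0.166, 0.986, -0.001], [-0.001, -0.001, -1.0]]
contact_force: [1.7, -4.7, 1.3]
opening: 0.0232
finger_force: 10.0
```

```bash
python3 -c "
from h import *
go(knob(.035)+[0,0,.004]+TIP);look('4')"
```

```text
t 5.65 pos [ 0.5589 -0.1356  0.153 ] yawerr 0.06 F [ 1.7 -4.7  1.3] open 0.0232
[0.0013 0.0003 0.0015]
wrist 1330 [-0.0485 -0.1305  0.1793] angle 0.03876942905556724 rad 0.0845769948308619
scene 46 [-0.0504 -0.1313  0.1811] angle 0.03312669442973204 rad 0.08711796548408995
```

The knob is gripped (opening 23 mm, 10 N). I'll carry it round to about 1.0 and measure there.

Request:
inch_along(
  moves=[
    [0.015,[-0.006,0,-0.004],0],
    [0.015,[-0.0124,0,-0.0074],0],
    [0.015,[-0.02,0,-0.0104],0],
    [0.015,[-0.0284,0,-0.0132],0],
    [0.015,[-0.037,0,-0.0147],0],
    [0.015,[-0.0451,0,-0.0157],0],
    [0.015,[-0.0536,0,-0.0156],0],
    [0.015,[-0.0621,0,-0.0148],0],
    [0.015,[-0.0705,0,-0.0129],0],
    [0.015,[-0.0785,0,-0.0106],0],
  ],
  grip_force=15,
)

```text
t: 6.58
eef_pos: [0.6366, -0.1226, 0.1638]
ee_rot: [[-0.986, -0.166, 0.001], [-0.166, 0.986, -0.001], [-0.001, -0.001, -1.0]]
contact_force: [-0.5, -5.8, 4.4]
opening: 0.0225
finger_force: 15.0
```

Request:
inch_along(
  moves=[
    [0.015,[0,0,0],0],
    [0.015,[0,0,0],0],
  ],
)

```text
t: 6.75
eef_pos: [0.6369, -0.1226, 0.1636]
ee_rot: [[-0.986, -0.166, 0.002], [-0.166, 0.986, -0.001], [-0.001, -0.002, -1.0]]
contact_force: [4.2, -5.3, 3.4]
opening: 0.0227
finger_force: 15.0
```

```bash
python3 -c "
from h import *
go(knob(1)+[0,0,.004]+TIP);look('5');arc([1.05,1.1,1.15,1.2],1)"
```

```text
t 6.75 pos [ 0.6369 -0.1226  0.1636] yawerr 0.08 F [ 4.2 -5.3  3.4] open 0.0227
[0.0022 0.0003 0.0018]
wrist 1326 [ 0.0251 -0.1305  0.1908] angle 0.9515342220458951 rad 0.08457737413260594
scene 52 [ 0.0225 -0.132   0.1923] angle 0.916385632917768 rad 0.08535795762378258
1.05 [-0.004  -0.      0.0016]
1.1 [-0.0078 -0.      0.0033]
1.15 [-0.0116 -0.      0.0053]
1.2 [-0.0153 -0.      0.0074]
```

Request:
inch_along(
  moves=[
    [0.015,[-0.006,0,0.0022],0],
    [0.015,[-0.012,0,0.0047],0],
    [0.015,[-0.0175,0,0.0074],0],
    [0.015,[-0.0175,0,0.0074],0],
    [0.015,[-0.0175,0,0.0074],0],
  ],
)

```text
t: 7.27
eef_pos: [0.6545, -0.1196, 0.1561]
ee_rot: [[-0.986, -0.167, 0.002], [-0.167, 0.986, -0.001], [-0.002, -0.002, -1.0]]
contact_force: [4.9, -6.1, 4.7]
opening: 0.0213
finger_force: 15.1
```

Create axis.py:
```python
from h import *
import sys
from scipy.optimize import least_squares
n=sys.argv[1]
go(knob(1.2)+[0,0,.004]+TIP);look(n)
B=np.c_[IX,IY,Z]
for f in('w'+n,'s'+n):
    c=pickle.load(open(f+'.pkl','rb'));Q=(cloud(c)-O)@B;i=cv2.cvtColor(c['image'],cv2.COLOR_BGR2HSV).astype(int);H,S,V=i[...,0],i[...,1],i[...,2]
    P=Q[(H>20)&(H<33)&(S>150)&(V>60)&(abs(Q[...,1]+.13)<.014)&(abs(Q[...,0])<.05)&(Q[...,2]>.06)&(Q[...,2]<.16)]
    r=least_squares(lambda q:np.hypot(P[:,0]-q[0],P[:,2]-q[1])-.043,[0,.11],loss='soft_l1',f_scale=.001)
    G=Q[(H>45)&(H<75)&(S>120)&(abs(Q[...,1]+.106)<.02)&(Q[...,2]>.13)&(abs(Q[...,0])<.05)]
    print(f,len(P),'axis',r.x.round(4),'green',len(G),G.min(0).round(4),G.max(0).round(4),np.median(G,0).round(4))
```

```bash
python3 axis.py 6
```

```text
t 7.27 pos [ 0.6545 -0.1196  0.1561] yawerr 0.09 F [ 4.9 -6.1  4.7] open 0.0213
[0.0048 0.0002 0.0016]
wrist 1333 [ 0.0403 -0.1305  0.1845] angle 1.1456458561932676 rad 0.08464817449751273
scene 52 [ 0.0377 -0.1317  0.1854] angle 1.1143255358312278 rad 0.08428816836240739
w6 2343 axis [-1.000e-04  1.092e-01] green 533 [ 0.0149 -0.1132  0.1314] [ 0.0305 -0.096   0.1572] [ 0.0211 -0.1067  0.1523]
s6 148 axis [-0.0023  0.1111] green 35 [ 0.0049 -0.1153  0.1387] [ 0.0433 -0.0993  0.3688] [ 0.0247 -0.1076  0.151 ]
```

Run:
```python
from h import *
B=np.c_[IX,IY,Z]
for f,ax in(('w6',(-.0001,.1092)),('w5',(-.0001,.1092)),('w4',(-.0001,.1092))):
    c=pickle.load(open(f+'.pkl','rb'));Q=(cloud(c)-O)@B;i=cv2.cvtColor(c['image'],cv2.COLOR_BGR2HSV).astype(int);H,S,V=i[...,0],i[...,1],i[...,2]
    G=Q[(H>40)&(H<80)&(S>100)&(abs(Q[...,1]+.106)<.02)&(Q[...,2]>.13)&(abs(Q[...,0])<.05)]
    a=.55;d=G[:,[0,2]]-ax;rad=d@[np.sin(a),np.cos(a)];tan=d@[np.cos(a),-np.sin(a)]
    print(f,len(G))
    for lo in np.arange(.040,.056,.002):
        k=(rad>=lo)&(rad<lo+.002)
        if k.sum()>2: print(lo.round(3),k.sum(),np.percentile(tan[k],[2,50,98]).round(4))
```

Run:
```python
import cv2
a=cv2.imread('pics/w6.png')[130:290,220:420]
cv2.imwrite('pics/w6c.png',cv2.resize(a,(750,600),interpolation=cv2.INTER_CUBIC))
```

```text
w6 545
0.04 48 [-0.0068 -0.0061  0.0008]
0.042 39 [-0.0068 -0.0059  0.0011]
0.044 44 [-0.0071 -0.006  -0.0052]
0.046 42 [-0.0069 -0.0061 -0.0054]
0.048 49 [-0.0069 -0.0059 -0.0026]
0.05 242 [-0.0065 -0.0013  0.0046]
0.052 19 [-0.0067 -0.0031  0.0033]
w5 483
0.04 41 [-0.0068 -0.0059 -0.0043]
0.042 41 [-0.0069 -0.0057 -0.003 ]
0.044 44 [-0.0072 -0.0061 -0.0004]
0.046 43 [-0.0069 -0.0058 -0.0051]
0.048 38 [-0.0069 -0.006  -0.0053]
0.05 203 [-0.0065 -0.0017  0.0045]
0.052 16 [-0.0052 -0.001   0.0031]
w4 0
```

View pics/w6c.png

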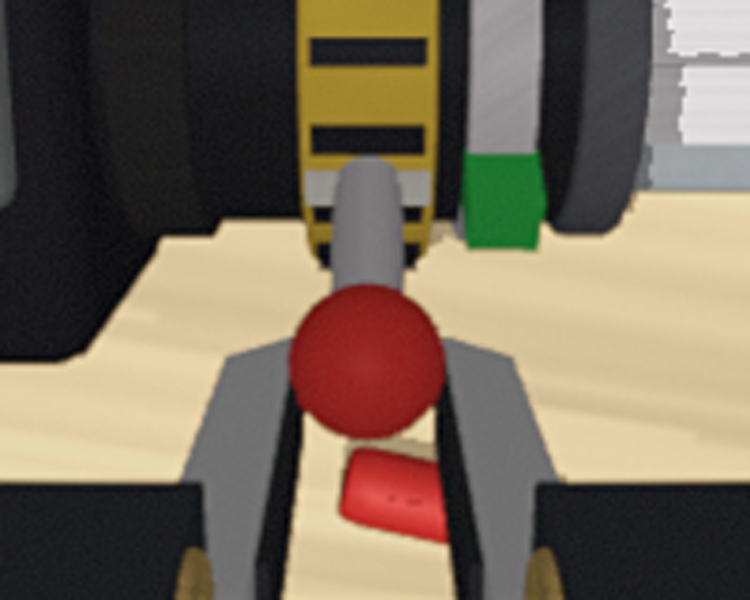

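The crop shows the knob (367,362) held between the pads and the lever just short of the green mark (505,200). The mark's side face confirms it lies at 1.20, and the lever measures 1.143, so about 0.057 rad remains.

Request:
inch_along(
  moves=[
    [0.015,[-0.0025,0,0.0014],0],
    [0.015,[-0.0048,0,0.0028],0],
    [0.015,[-0.0048,0,0.0028],0],
    [0.015,[-0.0048,0,0.0028],0],
  ],
)

```text
t: 7.7
eef_pos: [0.6592, -0.1187, 0.1534]
ee_rot: [[-0.986, -0.167, 0.002], [-0.167, 0.986, -0.001], [-0.002, -0.002, -1.0]]
contact_force: [5.7, -6.1, 4.7]
opening: 0.0209
finger_force: 15.0
```

```bash
python3 axis.py 7
```

```text
t 7.7 pos [ 0.6592 -0.1187  0.1534] yawerr 0.09 F [ 5.7 -6.1  4.7] open 0.0209
[ 0.0095  0.0002 -0.0011]
wrist 1359 [ 0.044  -0.1305  0.1823] angle 1.1965466467373802 rad 0.08468493982655499
scene 49 [ 0.0414 -0.1325  0.1834] angle 1.1634664487564965 rad 0.08427183126441216
w7 2421 axis [-1.000e-04  1.092e-01] green 547 [ 0.0146 -0.1132  0.131 ] [ 0.0306 -0.0958  0.157 ] [ 0.0214 -0.1066  0.152 ]
s7 147 axis [-0.0022  0.1107] green 41 [ 0.0107 -0.1184  0.1341] [ 0.0485 -0.0956  0.3641] [ 0.0247 -0.1063  0.1521]
```

Both cameras put the lever at 1.19 against 1.20. I'll release and check again.

Request:
inch_along(
  moves=[
    [0.06,[0,0,0],0],
    [0.06,[0,0,0],0],
    [0.06,[0,0,0],0],
    [0.06,[0,0,0],0],
  ],
)

```text
t: 8.13
eef_pos: [0.6578, -0.1175, 0.1526]
ee_rot: [[-0.986, -0.167, -0.001], [-0.167, 0.986, 0.0], [0.001, 0.001, -1.0]]
contact_force: [-0.9, 0.7, -0.4]
opening: 0.0436
finger_force: 0.0
```

```bash
python3 axis.py 8
```

```text
t 8.13 pos [ 0.6578 -0.1175  0.1526] yawerr 0.12 F [-0.9  0.7 -0.4] open 0.0436
[ 0.0083 -0.0013 -0.0019]
wrist 1338 [ 0.0438 -0.1304  0.1824] angle 1.1937956263430722 rad 0.08464062425881747
scene 61 [ 0.0412 -0.1318  0.1843] angle 1.1556459824017875 rad 0.08497157521804989
w8 2449 axis [-1.000e-04  1.092e-01] green 543 [ 0.0147 -0.1132  0.131 ] [ 0.0306 -0.0958  0.1571] [ 0.0213 -0.1067  0.1522]
s8 161 axis [-0.0024  0.1109] green 9 [ 0.0206 -0.1076  0.1314] [ 0.0418 -0.0994  0.3043] [ 0.0246 -0.1016  0.1461]
```

Request:
inch_along(
  moves=[
    [0.06,[0,0,-0.02],0],
    [0.06,[0,0,-0.05],0],
    [0.06,[0,0,-0.08],0],
    [0.06,[0,0.03,-0.08],0],
    [0.06,[0,0.07,-0.08],0],
    [0.06,[0,0.11,-0.08],0],
    [0.06,[0.02,0.15,-0.08],0],
    [0.06,[0.04,0.18,-0.08],0],
    [0.06,[0.045,0.2,-0.08],0],
    [0.06,[0.045,0.2,-0.08],0],
  ],
)

```text
t: 9.07
eef_pos: [0.5783, 0.0769, 0.233]
ee_rot: [[-0.985, -0.173, -0.001], [-0.173, 0.985, 0.002], [0.0, 0.002, -1.0]]
contact_force: [1.0, 0.2, -0.5]
opening: 0.0599
finger_force: 0.0
```

Run:
```python
from h import *
c=cap('wrist','w9');B=np.c_[IX,IY,Z];Q=(cloud(c)-O)@B
T=Q[(Q[...,2]>.1)&(Q[...,2]<.15)&(abs(Q[...,0])<.05)&(abs(Q[...,1]-.07)<.03)]
print('plate',len(T),T.max(0),cv2.minAreaRect(T[:,:2].astype(np.float32)))
for f in('t0',):
    Q=(cloud(pickle.load(open(f+'.pkl','rb')))-O)@B;T=Q[(Q[...,2]>.1)&(Q[...,2]<.15)&(abs(Q[...,0])<.05)&(abs(Q[...,1]-.07)<.03)];print(cv2.minAreaRect(T[:,:2].astype(np.float32)))
go([im(0,.0685,.115)+TIP])
```

```text
plate 973 [0.03467593 0.0755278  0.14215427] ((-0.00012272223830223083, 0.06908097863197327), (0.06956237554550171, 0.01286148838698864), 0.23550505936145782)
((-0.0023823529481887817, 0.06928378343582153), (0.06888794153928757, 0.012469287030398846), 0.00023339582548942417)
t 9.12 pos [0.5794 0.0744 0.2331] yawerr 0.33 F [ 0.8  0.  -0.2] open 0.06
[ 0.0072 -0.0052  0.1501]
```

Request:
inch_along(
  moves=[
    [0.06,[0.006,-0.005,0.03],0],
    [0.06,[0.006,-0.005,0.06],0],
    [0.06,[0.006,-0.005,0.09],0],
    [0.06,[0.006,-0.005,0.12],0],
    [0.06,[0.006,-0.005,0.14],0],
    [0.06,[0.006,-0.005,0.15],0],
    [0.06,[0.006,-0.005,0.15],0],
    [0.005,[0.006,-0.005,0.15],0],
    [0.005,[0.006,-0.005,0.15],0],
    [0.005,[0.006,-0.005,0.15],0],
  ],
  grip_force=20,
)

```text
t: 9.95
eef_pos: [0.576, 0.0658, 0.0843]
ee_rot: [[-0.986, -0.167, 0.002], [-0.167, 0.986, 0.0], [-0.002, 0.0, -1.0]]
contact_force: [-0.5, -0.1, 0.1]
opening: 0.043
finger_force: 0.0
```

Request:
inch_along(
  moves=[
    [0.005,[0,0,0],0],
    [0.005,[0,0,0],0],
    [0.005,[0,0,0],0],
    [0.005,[0,0,0],0],
    [0.005,[0,0,0],0],
    [0.005,[0,0,0],0],
  ],
)

```text
t: 10.45
eef_pos: [0.5749, 0.0658, 0.0828]
ee_rot: [[-0.986, -0.167, -0.0], [-0.167, 0.986, -0.0], [0.0, -0.0, -1.0]]
contact_force: [-0.0, -1.0, -1.1]
opening: 0.0119
finger_force: 20.0
```

```bash
python3 -c "
from h import *
go([im(0,.0685,.115)+TIP,im(0,.185,.115)+TIP])"
```

```text
t 10.45 pos [0.5749 0.0658 0.0828] yawerr 0.1 F [-0.  -1.  -1.1] open 0.0119
[ 0.0013  0.0028 -0.0002]
[ 0.0011  0.1193 -0.0002]
```

The plate is gripped (11.9 mm, 20 N). I'll slide it along the track, lifted about 1 mm, and watch the force.

Request:
inch_along(
  moves=[
    [0.005,[0,0,-0.0012],0],
    [0.005,[0,0.01,-0.0012],0],
    [0.005,[0,0.02,-0.0012],0],
    [0.005,[0,0.03,-0.0012],0],
    [0.005,[0,0.04,-0.0012],0],
    [0.005,[0,0.04,-0.0012],0],
  ],
)

```text
t: 10.95
eef_pos: [0.5679, 0.1085, 0.0839]
ee_rot: [[-0.985, -0.17, -0.0], [-0.17, 0.985, 0.001], [0.0, 0.001, -1.0]]
contact_force: [0.7, 0.3, -1.5]
opening: 0.0119
finger_force: 20.0
```

```bash
python3 -c "
from h import *
go([im(0,.185,.115)+TIP])"
```

```text
t 10.95 pos [0.5679 0.1085 0.0839] yawerr 0.29 F [ 0.7  0.3 -1.5] open 0.0119
[0.001 0.076 0.001]
```

Request:
inch_along(
  moves=[
    [0.005,[0,0.012,0],0],
    [0.005,[0,0.024,0],0],
    [0.005,[0,0.036,0],0],
    [0.005,[0,0.048,0],0],
    [0.005,[0,0.06,0],0],
    [0.005,[0,0.07,0],0],
    [0.005,[0,0.08,0],0],
    [0.005,[0,0.085,0],0],
    [0.005,[0,0.085,0],0],
  ],
)

```text
t: 11.7
eef_pos: [0.5539, 0.1905, 0.084]
ee_rot: [[-0.986, -0.168, -0.0], [-0.168, 0.986, 0.0], [0.0, 0.0, -1.0]]
contact_force: [0.5, -0.8, -2.0]
opening: 0.012
finger_force: 20.0
```

Run:
```python
from h import *
go([im(0,.185,.115)+TIP])
B=np.c_[IX,IY,Z]
for f in('wrist','scene'):
    c=cap(f,f[0]+'10');Q=(cloud(c)-O)@B
    T=Q[(Q[...,2]>.115)&(Q[...,2]<.148)&(abs(Q[...,0])<.045)&(abs(Q[...,1]-.2)<.05)];print(f,len(T),np.percentile(T,[2,50,98],axis=0).round(4))
cv2.imwrite('pics/s10c.png',cv2.resize(c['image'][120:280,240:500],(780,480),interpolation=cv2.INTER_CUBIC))
```

```text
t 11.7 pos [0.5539 0.1905 0.084 ] yawerr 0.19 F [ 0.5 -0.8 -2. ] open 0.012
[ 0.0012 -0.0071  0.001 ]
wrist 3937 [[-0.0353  0.1759  0.1173]
 [-0.0072  0.1922  0.1403]
 [ 0.0132  0.2085  0.1464]]
scene 207 [[-0.0253  0.1721  0.117 ]
 [ 0.0102  0.1899  0.137 ]
 [ 0.0336  0.2071  0.1471]]
```

View pics/s10c.png

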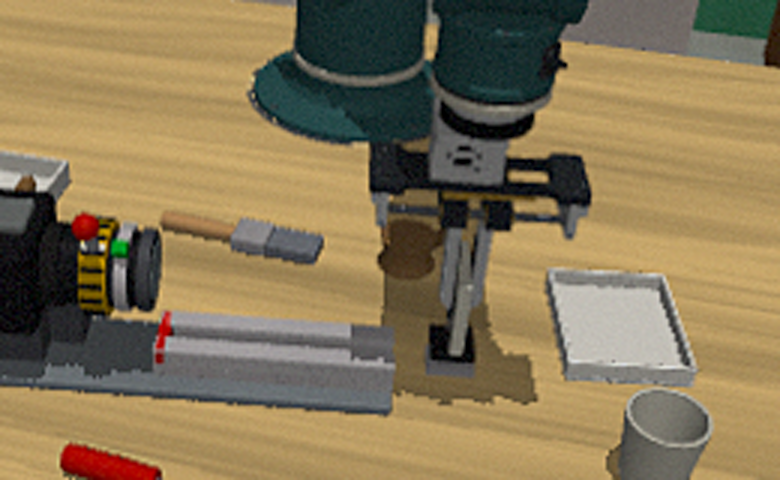

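The target is clear of the track and held with its foot just past the open end. The tray is at crop (620,325), and the lever is still by the mark. Next I'll lift and carry it over.

Request:
inch_along(
  moves=[
    [0.005,[0,0.005,-0.015],0],
    [0.005,[0.005,0.01,-0.03],0],
    [0.005,[0.015,0.03,-0.04],0],
    [0.005,[0.028,0.05,-0.045],0],
    [0.005,[0.042,0.073,-0.045],0],
    [0.005,[0.055,0.098,-0.045],0],
    [0.005,[0.068,0.12,-0.045],0],
    [0.005,[0.08,0.142,-0.045],0],
    [0.005,[0.09,0.16,-0.045],0],
    [0.005,[0.097,0.17,-0.045],0],
  ],
)

```text
t: 12.63
eef_pos: [0.4291, 0.3418, 0.1291]
ee_rot: [[-0.986, -0.168, -0.0], [-0.168, 0.986, 0.0], [0.0, 0.0, -1.0]]
contact_force: [-0.1, -1.1, -2.1]
opening: 0.0122
finger_force: 20.0
```

Request:
inch_along(
  moves=[
    [0.005,[0,0,0],0],
    [0.005,[0,0,0.01],0],
    [0.005,[0,0,0.02],0],
    [0.005,[0,0,0.03],0],
    [0.005,[0,0,0.04],0],
    [0.005,[0,0,0.05],0],
    [0.005,[0,0,0.055],0],
    [0.005,[0,0,0.055],0],
  ],
)

```text
t: 13.3
eef_pos: [0.4299, 0.3397, 0.0726]
ee_rot: [[-0.986, -0.166, -0.001], [-0.166, 0.986, -0.002], [0.002, -0.002, -1.0]]
contact_force: [0.5, -0.3, -1.9]
opening: 0.012
finger_force: 20.0
```

```bash
python3 -c "
from h import *
go(np.array([.4295,.3425,.0635]))"
```

```text
t 13.3 pos [0.4299 0.3397 0.0726] yawerr 0.07 F [ 0.5 -0.3 -1.9] open 0.012
[-0.0001  0.0028  0.0091]
```

Request:
inch_along(
  moves=[
    [0.005,[0,0.002,0.002],0],
    [0.005,[0,0.002,0.004],0],
    [0.005,[0,0.002,0.006],0],
    [0.005,[0,0.002,0.007],0],
    [0.005,[0,0.002,0.007],0],
  ],
)

```text
t: 13.72
eef_pos: [0.4299, 0.3424, 0.0671]
ee_rot: [[-0.986, -0.167, 0.0], [-0.167, 0.986, -0.0], [-0.0, -0.0, -1.0]]
contact_force: [0.3, 0.0, -2.0]
opening: 0.0121
finger_force: 20.0
```

Request:
inch_along(
  moves=[
    [0.005,[0,0,0.001],0],
    [0.005,[0,0,0.001],0],
    [0.005,[0,0,0.001],0],
  ],
)

```text
t: 13.97
eef_pos: [0.4299, 0.3425, 0.0661]
ee_rot: [[-0.986, -0.167, 0.0], [-0.167, 0.986, -0.0], [-0.0, -0.0, -1.0]]
contact_force: [-0.9, 0.8, -2.3]
opening: 0.012
finger_force: 20.0
```

Request:
inch_along(
  moves=[
    [0.005,[0,0,0.001],0],
    [0.005,[0,0,0.001],0],
    [0.005,[0,0,0.001],0],
  ],
)

```text
t: 14.22
eef_pos: [0.4299, 0.3424, 0.0651]
ee_rot: [[-0.986, -0.167, -0.0], [-0.167, 0.986, -0.0], [0.0, -0.0, -1.0]]
contact_force: [0.6, 0.1, -2.2]
opening: 0.0119
finger_force: 20.0
```

Request:
inch_along(
  moves=[
    [0.005,[0,0,0.001],0],
    [0.005,[0,0,0.001],0],
    [0.005,[0,0,0.001],0],
  ],
  only="eef_pos|contact",
)

```text
eef_pos: [0.4299, 0.3424, 0.064]
contact_force: [1.1, 0.0, -1.7]
```

Request:
inch_along(
  moves=[
    [0.005,[0,0,0.0008],0],
    [0.005,[0,0,0.0008],0],
    [0.005,[0,0,0.0008],0],
  ],
  only="eef_pos|contact",
)

```text
eef_pos: [0.4299, 0.3424, 0.0633]
contact_force: [-0.2, 0.9, -2.2]
```

Request:
inch_along(
  moves=[
    [0.005,[0,0,0.0005],0],
    [0.005,[0,0,0.0005],0],
    [0.005,[0,0,0.0005],0],
  ],
  only="eef_pos|contact",
)

```text
eef_pos: [0.43, 0.3424, 0.0628]
contact_force: [0.7, -0.4, -1.5]
```

Request:
inch_along(
  moves=[
    [0.005,[0,0,0.0006],0],
    [0.005,[0,0,0.0006],0],
    [0.005,[0,0,0.0006],0],
  ],
  only="eef_pos|contact",
)

```text
eef_pos: [0.4302, 0.3425, 0.0628]
contact_force: [-1.6, -1.4, 9.4]
```

Request:
inch_along(
  moves=[
    [0.005,[0,0,0.0006],0],
    [0.005,[0,0,0.0006],0],
    [0.005,[0,0,0.0006],0],
  ],
  only="eef_pos|contact",
)

```text
eef_pos: [0.4306, 0.3426, 0.0626]
contact_force: [-2.9, -3.6, 17.5]
```

Run:
```python
from h import *
for f in('scene','wrist'):
    c=cap(f,f[0]+'11');X=cloud(c)
    for lo in(.001,):
        m=(X[...,2]>.0)&(X[...,2]<.05)&(abs(X[...,0]-.43)<.03)&(abs(X[...,1]-.3424)<.03);i=cv2.cvtColor(c['image'],cv2.COLOR_BGR2HSV)[...,2]
        blk=m&(i<60);P=X[blk];print(f,'black z',len(P),np.percentile(P[:,2],[2,10,50,90,98]).round(4) if len(P) else '')
```

```text
scene black z 110 [0.0123 0.0271 0.0338 0.0364 0.0465]
wrist black z 1110 [0.0284 0.0323 0.0334 0.0343 0.0348]
```

The foot is down: the force rises at the expected height, and the carriage top is at 34 mm. I'll ease off the pressure, open partway and retreat straight up.

Request:
inch_along(
  moves=[
    [0.005,[0,0,-0.0009],0],
    [0.005,[0,0,-0.0009],0],
    [0.005,[0,0,-0.0009],0],
  ],
  only="contact",
)

```text
contact_force: [-0.7, -0.6, 5.9]
```

Request:
inch_along(
  moves=[
    [0.016,[0,0,-0.0009],0],
    [0.024,[0,0,-0.0009],0],
    [0.04,[0,0,-0.0009],0],
    [0.06,[0,0,-0.0009],0],
    [0.06,[0,0,-0.0009],0],
    [0.06,[0,0,-0.0009],0],
  ],
  grip_force=3,
)

```text
t: 16.32
eef_pos: [0.4299, 0.3424, 0.0633]
ee_rot: [[-0.986, -0.167, -0.0], [-0.167, 0.986, -0.0], [0.0, -0.0, -1.0]]
contact_force: [-0.4, 0.4, 0.1]
opening: 0.0462
finger_force: 0.0
```

Request:
inch_along(
  moves=[
    [0.06,[0,0,-0.02],0],
    [0.06,[0,0,-0.04],0],
    [0.06,[0,0,-0.07],0],
    [0.06,[0,0,-0.1],0],
    [0.06,[0,0,-0.13],0],
    [0.06,[0.03,-0.03,-0.15],0],
    [0.06,[0.05,-0.06,-0.15],0],
    [0.06,[0.05,-0.06,-0.15],0],
    [0.06,[0.05,-0.06,-0.15],0],
  ],
)

```text
t: 17.07
eef_pos: [0.3902, 0.274, 0.2142]
ee_rot: [[-0.986, -0.166, 0.0], [-0.166, 0.986, 0.002], [-0.001, 0.002, -1.0]]
contact_force: [0.4, 1.1, -0.6]
opening: 0.0601
finger_force: 0.0
```

```bash
python3 axis.py 12
```

Run:
```python
from h import *
cv2.imwrite('pics/s12c.png',cv2.resize(cv2.imread('pics/s12.png')[140:320,190:510],(800,450),interpolation=cv2.INTER_CUBIC))
c=cap('top','t12');i=cv2.cvtColor(c['image'],cv2.COLOR_BGR2HSV).astype(int);H,S,V=i[...,0],i[...,1],i[...,2];Q=(cloud(c)-O)@np.c_[IX,IY,Z]
P=Q[(H>20)&(H<33)&(S>150)&(V>60)&(abs(Q[...,1]+.13)<.014)&(abs(Q[...,0])<.05)&(Q[...,2]>.06)&(Q[...,2]<.16)]
K=Q[((H<6)|(H>174))&(S>150)&(V>50)&(Q[...,2]>.15)&(Q[...,2]<.23)&(abs(Q[...,0])<.08)&(abs(Q[...,1]+.13)<.04)]
from scipy.optimize import least_squares
k=least_squares(lambda q:np.linalg.norm(K-q,axis=1)-.012,K.mean(0)-[0,0,.01],loss='soft_l1',f_scale=.002).x
a=least_squares(lambda q:np.hypot(P[:,0]-q[0],P[:,2]-q[1])-.043,[0,.11],loss='soft_l1',f_scale=.001).x
print('top',k,a,np.arctan2(k[0]-a[0],k[2]-a[1])+.65)
```

```text
t 17.07 pos [0.3902 0.274  0.2142] yawerr 0.03 F [ 0.4  1.1 -0.6] open 0.0601
[-0.1906 -0.4318  0.0589]
wrist knob pts 0
scene 62 [ 0.041  -0.1314  0.1843] angle 1.1540571971412679 rad 0.08481976115923717
top [ 0.04195533 -0.1303819   0.18405942] [-0.00109349  0.11082038] 1.1813895168667028Traceback (most recent call last):
  File "axis.py", line 12, in <module>
    print(f,len(P),'axis',r.x.round(4),'green',len(G),G.min(0).round(4),G.max(0).round(4),np.median(G,0).round(4))
                                                      ~~~~~^^^
    return umr_minimum(a, axis, None, out, keepdims, initial, where)
ValueError: zero-size array to reduction operation minimum which has no identity
```

View pics/s12c.png

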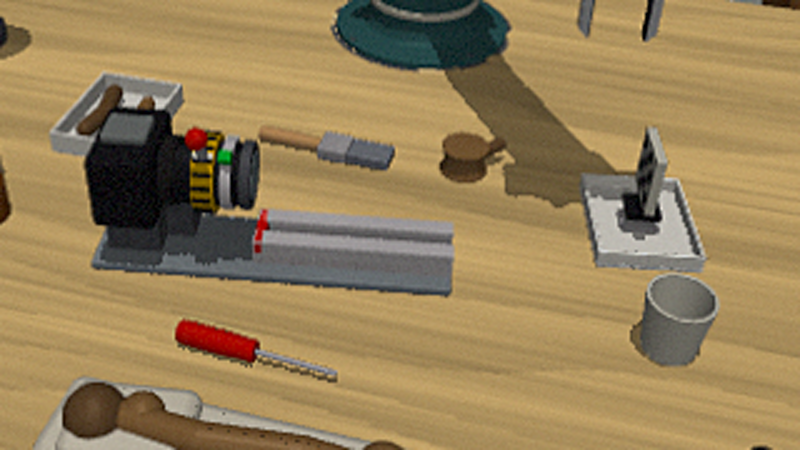

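The view shows the target upright in the tray at crop (645,200), the lever at the green mark (angle about 1.18–1.19), and the other things where they were. I'll hand it in.

```bash
python3 -c "
from workcell import robot
print(robot.hand_in())"
```

```text
the job is handed in; nothing more can be done
None
```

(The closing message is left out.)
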